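# Set up the dry-bath heater

## Robot

A 6-joint arm with a two-finger parallel gripper is mounted at the origin on a cart in front of the work surface, level with it; the furniture and walls round the work are solid. World frame = base frame: x ahead of the robot, y to its left, z up, the work surface at z = 0. Lengths are in m, angles in degrees, forces in N, time in s.
With the tool pointing down it reaches from about 0.4 to 0.825 m from the base axis. Payload 7 kg.
Tool frame: the origin (TCP) lies midway between the tips of the shut fingers; the grasp point (between the pads) lies 19 mm behind it; z points along the fingers, y is the line along which they close (so a half turn about z gives the same grasp; the last joint's range is limited). The gripper opens to 88 mm and grips with 3 to 60 N. Pads are 19 mm wide; open, the fingers measure 130 mm over their backs; the gripper's body (78 mm by 193 mm) begins 47 mm behind the grasp point.
Start: joints at [-55.628, 20.546, 0.682, 0, -70.136, -16.507], TCP at [0.207, -0.642, 0.227] pointing down, gripper open.
Joint ranges: [-176.03, 176.03], [-82.01, 121.73], [-58.28, 71.71], [-173.87, 95.51], [-174.79, -0.11], [-173.66, 173.66]. Speed limits (degrees/s): [136.94, 136.94, 172.46, 180, 180, 180].

## Interface

Orientations are given as [roll, pitch, yaw] about the fixed x, y, z axes, in that order (R = Rz(yaw) Ry(pitch) Rx(roll)).
In Python, from plant import get_state, optics, order gives the robot as it stands. The module is installed in compiled form; this text tells all that it offers.
- The arm moves only by the tool send_rows, never from a script. Its argument "moves" is a list of rows, each an object with "slide": the shift along the tool's x, y, z as a fraction of full scale, a list of three; "turn": the turn about the tool's z as a fraction of full scale; "gripper": the opening, from 0 (shut) to 1 (fully open). A call has exactly 5 rows; each row is the pose to reach, as a shift and turn from the pose commanded when the call began, along the tool's axes at that moment; what a row does not reach only later rows make up. Full scale, the value 1, is 150 mm for a shift and 90 degrees for a turn. A row lasts 1/12 s, in which the tool goes at most 41.7 mm and 7.16 degrees, less where a joint would pass 70% of its speed; a pose out of reach is approached as far as the arm can. A call with a number of a shift or a turn outside -1 to 1 is refused whole. A call with a gripper value outside its range is refused whole. The fingers move at their own pace and stop on an object; "newtons" is the grip in N (left out, the last holds). Time passes only in rows, so rows that repeat a pose let the fingers close, or fill a call up. It gives the time, the measured TCP pose, the force, the opening and the grip force at its end, in the units of the state.
- get_state(): the state, without advancing time (a new reading comes with each control period).
- optics.capture(name): name is "side" or "top"; returns a dict with "img" (480x640x3 uint8, red, green, blue), "intrinsics" (3x3 intrinsics, pixels), "dist" ([k1, k2, p1, p2, k3] as OpenCV has them; the pictures are not rectified), "origin" and "attitude" of the camera in the world. Camera axes: x right, y down, z forward; pixel columns grow to the right and rows downward; lengths in m; the calibration is good to about 2 mm. A picture is of the moment at which its call begins. There is no depth.
- order.close_job(): hands the job in; it is judged then, once.
Trained networks look in the newest picture that a camera, given by its name, has taken for a name from the list of things; names that differ only in an ending like _2 or _b are one class to them, and where a whole thing is asked for, a point or a joint stands for the part that bears it (a point fixed in the world has none). Each returns a list of dicts, best first, with "p" (0 to 1); they miss things now and then, are a little off and sometimes report something else, mostly with a low value. They report only what shows in the picture. A call takes as long as a camera call.
- optics.look_for(camera, name): "location" ([x, y, z] in m, in world coordinates, good to about 4 mm: the middle of the surface that is visible of it).
The state is a dict: "time_s": time; "joints": joint angles; "qd": joint speeds; "joint_torque": joint torques, N m; "tcp_pos": TCP position; "eef_rot": TCP orientation; "contact_force": force on the tool from outside, world axes, zero at the start; "moment": the same for the moment, N m; "gripper_width": finger opening in m; "gripper_force": force on a finger pad.
Only numpy, scipy, OpenCV 4.12 (cv2) and the standard library are available. Lean on these libraries where they do the work, as an engineer would, in place of code of your own. Each camera call takes 0.05 s, during which the arm holds its last target. There are 200 camera calls.

## Task

Set up the dry-bath heater: first pick up the aluminium tube block by its handle and seat it fully home on the heater's two locating pegs, blue-marked end to blue-marked end, lowering it gently rather than dropping it. Then move the blue-capped sample tube from the grey stand into any one of the block's wells, standing on the bottom of the well. Leave the purple- and red-capped tubes in the stand and the brown bottle as they are.

Things in the scene. Friction and masses are not known exactly. Their poses are not given: they have to be found in the camera images.
- heater: fixed dry-bath heater, a white box 160 (x) x 166 (y) x 50 mm high with a black control panel on its front (-x) face and a dark steel deck on top. Origin: centre of its underside; z up.
- heater_seat (a point): centre of the place for the block, on the deck's top face (50 mm above the worktop, 20 mm behind the housing's centre). Axes as the heater's: the two pegs stand along its y axis. The seated block's origin coincides with it and its y axis with this y.
- heater_thick_peg (a point): foot of the thick steel peg, 50 mm along +y from heater_seat: 14 mm diameter, 19 mm high above the deck, top 4 mm tapered to 10 mm. A flat blue strip lies on the deck just outside it.
- heater_thin_peg (a point): foot of the thin steel peg, 50 mm along -y from heater_seat: 8 mm diameter, 19 mm high above the deck, top 4 mm tapered to 4 mm.
- block: loose aluminium tube block, 0.45 kg, fits one way round. Origin: centre of its underside; z up. Flange 60 (x) x 130 (y) x 8 mm; through holes 17 mm wide at y = +50 (blue-marked end) and 11 mm at y = -50. Body 56 (x) x 76 (y), top at z = 45, with four wells 19 mm wide, 37 deep. Black T handle in the middle: bar 12 (x) x 46 (y), z = 60 to 76 mm.
- block_handle (a point): centre of the block's handle bar, 68 mm above the underside; grip across the bar, along the block's x.
- block_large_hole (a point): centre of the larger flange hole, at the level of the block's underside, 50 mm along the block's +y.
- well0 (a point): centre of the floor of a well of the block, at x = -15.5, y = -24 mm in the block's frame, 8 mm above its underside; any well will do
- well1 (a point): centre of the floor of a well of the block, at x = -15.5, y = +24 mm in the block's frame, 8 mm above its underside; any well will do
- well2 (a point): centre of the floor of a well of the block, at x = +15.5, y = -24 mm in the block's frame, 8 mm above its underside; any well will do
- well3 (a point): centre of the floor of a well of the block, at x = +15.5, y = +24 mm in the block's frame, 8 mm above its underside; any well will do
- tube_stand: fixed grey stand 126 (x) x 44 (y) x 50 mm with three holes 19 mm wide, 42 mm deep, in a row along its x axis at -42, 0 and +42 mm; one tube stands in each, in any order. Origin: centre of its underside.
- tube_blue: sample tube with a blue screw cap, the one to move. 107 mm tall, body 15 mm wide, cap 18.4 mm wide over the top 18 mm. Origin: centre of its bottom end; z along it to the cap.
- tube_purple: sample tube with a purple cap, same size and origin; stays in the stand.
- tube_red: sample tube with a red cap, same size and origin; stays in the stand.
- stain_bottle: brown bottle with a black cap, 45 mm wide, 90 mm tall, behind and to the right of the heater; leave it. Origin: centre of its underside.

How it is judged (in metres and radians):
On the way, in this order (a step that is already met when the one before it is completed fails the run):
1. the tube block sits fully home on the heater's pegs, let go (horizontal distance between block and heater_seat below 0.004 m and z of block in the frame of heater_seat between -0.003 and 0.003 m and angle between block's own z axis and vertical below 0.04 rad and distance between block_large_hole and heater_thick_peg below 0.006 m and contact force between the fingers and block below 0.1 N), for 0.2 s.
2. the blue-capped tube stands in a well of the seated block (horizontal distance between block and heater_seat below 0.004 m and z of block in the frame of heater_seat between -0.003 and 0.003 m and angle between block's own z axis and vertical below 0.04 rad and distance between block_large_hole and heater_thick_peg below 0.006 m and (horizontal distance between tube_blue and well0 below 0.006 m or horizontal distance between tube_blue and well1 below 0.006 m or horizontal distance between tube_blue and well2 below 0.006 m or horizontal distance between tube_blue and well3 below 0.006 m) and z of tube_blue in the frame of block between 0.004 and 0.012 m and angle between tube_blue's own z axis and vertical below 0.15 rad), for 0.2 s.
At the end, for the whole second after the job is handed in: Block flat on the deck (within 3 mm, 0.04 rad), origin within 4 mm of heater_seat, larger hole within 6 mm of the thick peg; blue tube on the floor of a well (bottom 4-12 mm above block underside, 6 mm of its centre, tilt < 0.15 rad); both still; other tubes within 12 mm, bottle 30 mm of start (all of step 2 and linear speed of each of block, tube_blue below 0.02 m/s and distance of each of tube_purple, tube_red from where it was at the start of the episode below 0.012 m and distance of stain_bottle from where it was at the start of the episode below 0.03 m); the robot touches nothing.
It fails at once if the block is dropped or slammed onto the heater (faster than 0.35 m/s within the last 18 mm over the seat) (horizontal distance between block and heater_seat below 0.03 m and z of block in the frame of heater_seat below 0.018 m and linear speed of block above 0.35 m/s).
It fails at once if the purple- or red-capped tube is moved by more than 30 mm (distance of any of tube_purple, tube_red from where it was at the start of the episode above 0.03 m).
It fails at once if the brown bottle is knocked over (angle between stain_bottle's own z axis and vertical above 0.5 rad).
It also fails if it takes over 61 s, if anything falls off the work surface, if the arm or the gripper's body presses on something with over 40 N, if the wrist force passes 120 N, or if a joint passes its speed limit or range.

## Working session

There is one attempt and no reset: what is moved stays moved. The work goes in short steps, Python scripts to look and compute and a tool call to move; the robot and the scene stay as the last step left them, time stands still between calls to the robot, and variables do not carry over. Pictures are saved under pics/ and viewed, at most 10 in all, crops included, and the job is handed in when it is done.

Besides the shell and the picture viewer there is one more tool, called after "Request:" as name(argument=value, ...) on one line, values as JSON. send_rows: Moves the arm, as the interface text tells. Shift numbers are shares of 150 mm and turn numbers shares of 90 degrees, none past 1 either way. Its arguments: {"type":"object","properties":{"moves":{"type":"array"},"newtons":{"type":"number"}},"required":["moves"]}

```bash
mkdir -p pics
cat > h.py <<'E'
import numpy as np, cv2
from scipy.spatial.transform import Rotation as R
from plant import get_state, optics, order
def cap(n,save=None):
    c=optics.capture(n)
    if save: cv2.imwrite('pics/'+save,c['img'][:,:,::-1])
    return c
def rot(c):
    a=np.array(c['attitude'],float)
    if a.shape==(3,3): return a
    return R.from_euler('xyz',a,degrees=True).as_matrix() if a.size==3 else R.from_quat(a).as_matrix()
def ray2z(c,uv,z):
    "pixels -> world points on plane z"
    uv=np.array(uv,float).reshape(-1,1,2)
    p=cv2.undistortPoints(uv,np.array(c['intrinsics']),np.array(c['dist'])).reshape(-1,2)
    d=np.c_[p,np.ones(len(p))]@rot(c).T
    o=np.array(c['origin']); return o+d*((z-o[2])/d[:,2])[:,None]
def proj(c,P):
    M=rot(c).T; P=np.array(P,float).reshape(-1,3)
    return cv2.projectPoints(P,cv2.Rodrigues(M)[0],-M@np.array(c['origin']),np.array(c['intrinsics']),np.array(c['dist']))[0].reshape(-1,2)
E
python3 - <<'E'
from h import *
np.set_printoptions(precision=4,suppress=True)
for n in ['top','side']:
    c=cap(n,n+'1.png'); print(n,c['origin'],c['attitude'],np.array(c['intrinsics'])[0])
    for t in ['block','block_handle','heater','tube_stand','tube_blue','tube_purple','tube_red','stain_bottle']:
        for r in optics.look_for(n,t)[:2]: print(t,np.round(r['location'],4),round(r['p'],2), proj(c,r['location'])[0].round())
s=get_state();print(s)
E
```

```text
top [0.4798 0.0814 1.1276] [-175.0706   -1.0532  -88.476 ] [479.1345   0.     316.0119]
block [ 0.4155 -0.2299  0.035 ] 0.68 [442. 309.]
block_handle [ 0.4144 -0.2303  0.0291] 0.81 [442. 310.]
heater [0.5311 0.3563 0.0511] 0.63 [186. 252.]
tube_stand [0.4812 0.1691 0.0525] 0.84 [268. 276.]
tube_stand [0.7304 0.2039 0.0686] 0.35 [256. 165.]
tube_blue [0.7292 0.2025 0.0696] 0.66 [256. 165.]
tube_blue [0.4785 0.1652 0.1123] 0.41 [267. 278.]
tube_red [ 0.4165 -0.2269  0.0303] 0.54 [440. 309.]
stain_bottle [0.7319 0.2045 0.0706] 0.94 [256. 164.]
side [0.1783 0.7623 0.783 ] [-132.2545   -0.2575 -149.9446] [466.6265   0.     327.0226]
block [ 0.4055 -0.2162  0.0341] 0.75 [438. 207.]
block_handle [ 0.4096 -0.2198  0.0325] 0.86 [437. 206.]
heater [0.5259 0.3792 0.0483] 0.56 [267. 350.]
heater [ 0.4079 -0.2124  0.0284] 0.43 [436. 209.]
tube_stand [0.4676 0.1811 0.041 ] 0.96 [345. 296.]
tube_stand [ 0.4053 -0.2157  0.0311] 0.71 [437. 208.]
tube_blue [0.4776 0.1749 0.0951] 0.71 [343. 274.]
tube_blue [ 0.4056 -0.2122  0.0279] 0.16 [437. 210.]
tube_purple [0.5138 0.1666 0.0961] 0.68 [329. 265.]
tube_purple [ 0.4057 -0.2138  0.0326] 0.17 [437. 208.]
tube_red [0.435  0.1904 0.0935] 0.52 [358. 288.]
stain_bottle [0.5238 0.3762 0.0475] 0.62 [269. 350.]
stain_bottle [0.7271 0.2199 0.0547] 0.57 [235. 259.]
{'time_s': 0.9, 'joints': array([-55.6293,  20.5461,   0.6815,   0.0009, -70.1348, -16.506 ]), 'qd': array([ 0.0091, -0.0222, -0.0199,  0.0929,  0.0202, -0.0551]), 'joint_torque': array([  0.0003, -58.2361,  29.33  ,   7.0022,   0.0125,  -0.    ]), 'tcp_pos': array([ 0.207 , -0.6424,  0.2266]), 'eef_rot': array([-179.9992,   -0.0006, -162.135 ]), 'contact_force': array([ 0.0941,  0.3919, -0.449 ]), 'moment': array([ 0.0068,  0.0207, -0.0306]), 'gripper_force': 0.0, 'gripper_width': 0.08790617280644952}
```

Run:
```python
import cv2
a=cv2.imread('pics/top1.png'); 
cv2.imwrite('pics/c1.png',cv2.resize(a[180:340,130:330],None,fx=4,fy=4,interpolation=3)[:600])
b=cv2.resize(a[260:360,390:490],None,fx=4,fy=4,interpolation=3)
s=cv2.imread('pics/side1.png'); d=cv2.resize(s[160:260,390:490],None,fx=4,fy=4,interpolation=3)
cv2.imwrite('pics/c2.png',cv2.hconcat([b,d]))
```

```text
(no output)
```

View pics/c1.png

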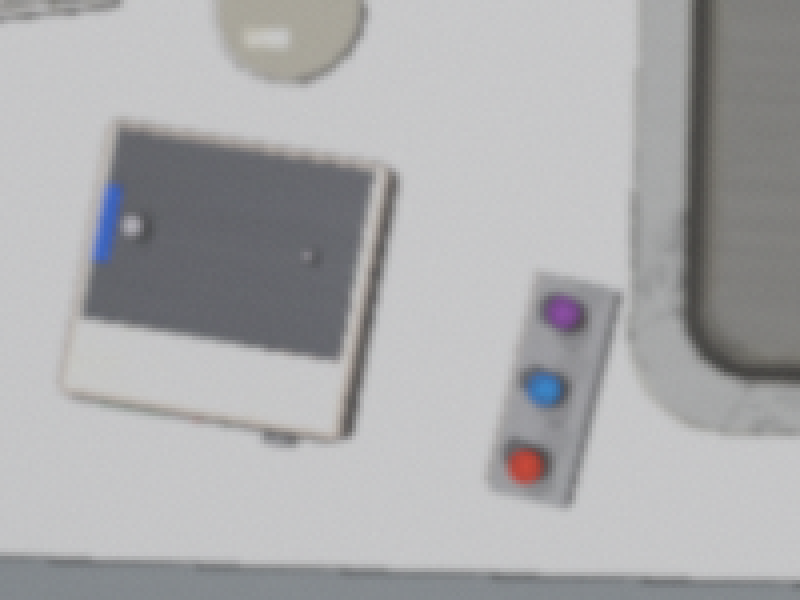

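View pics/c2.png

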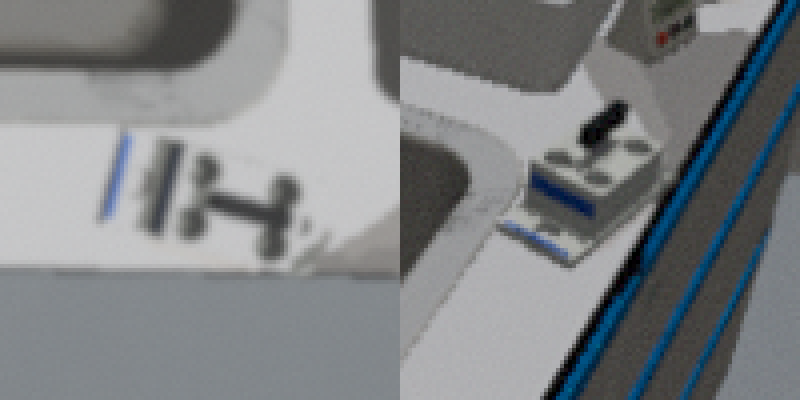

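View pics/side1.png

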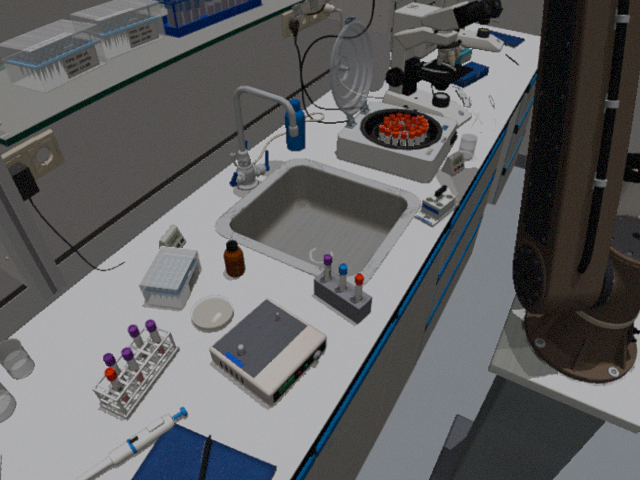

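The crops show three things (pixels are full-frame, top view unless noted):
- **Block:** at top (450,311), with its blue end facing +y and the four wells and handle visible.
- **Heater pegs:** thick at about (163,236), thin at about (207,243). The blue strip is outside the thick peg.
- **Stand:** caps run purple, blue, red, with blue in the middle at about (266,277).

The side view agrees with all of this.

```bash
cat >> h.py <<'E'
def blobs(c,lo,hi,roi,n=3):
    x0,y0,x1,y1=roi; hsv=cv2.cvtColor(c['img'][y0:y1,x0:x1],cv2.COLOR_RGB2HSV)
    m=cv2.inRange(hsv,lo,hi); k,_,st,ce=cv2.connectedComponentsWithStats(m)
    o=sorted(range(1,k),key=lambda i:-st[i,4])[:n]
    return [(ce[i]+[x0,y0],st[i,4]) for i in o]
E
python3 - <<'E'
from h import *
np.set_printoptions(precision=4,suppress=True)
t=cap('top'); s=cap('side')
C=lambda p,o:(np.array(p,float)+.5)/4-.5+np.array(o)
yaw=lambda v:np.degrees(np.arctan2(v[1],v[0]))
# block
w=ray2z(t,C([[205,167],[190,222],[285,190],[270,245]],[390,260]),.045)
print('wells',w,w.mean(0)); v=(w[0]+w[1]-w[2]-w[3]);print('yaw y-axis-90',yaw(v)-90)
h=ray2z(t,C([[207,200],[288,216]],[390,260]),.076);print('handle',h,h.mean(0),yaw(h[0]-h[1])-90)
hs=ray2z(s,C([[185,140],[224,106]],[390,160]),.072);print('handle side',hs,hs.mean(0),yaw(hs[0]-hs[1])-90)
ws=ray2z(s,C([[158,158],[200,178],[238,147]],[390,160]),.045);print('wells side',ws)
# pegs
p=ray2z(t,C([[133,226],[311,255]],[130,180]),.069);print('pegs',p,p.mean(0),np.linalg.norm(p[0]-p[1]),yaw(p[0]-p[1])-90)
dk=ray2z(t,C([[118,127],[375,168],[340,358],[85,318]],[130,180]),.05);print('deck',dk,yaw(dk[0]-dk[1])-90,yaw(dk[3]-dk[2])-90)
for n,lo,hi in [('blue',(95,130,90),(115,255,255)),('purple',(135,90,60),(160,255,255)),('red',(0,150,120),(12,255,255))]:
    for c,roi in [(t,(250,240,290,310)),(s,(310,240,380,300))]:
        for uv,a in blobs(c,lo,hi,roi,1): print(n,uv,a,ray2z(c,uv,.115 if c is t else .106))
E
```

```text
wells [[ 0.4343 -0.2235  0.045 ]
 [ 0.4031 -0.2152  0.045 ]
 [ 0.4221 -0.2701  0.045 ]
 [ 0.3908 -0.2617  0.045 ]] [ 0.4126 -0.2426  0.045 ]
yaw y-axis-90 -14.710550786054597
handle [[ 0.4175 -0.2161  0.076 ]
 [ 0.4095 -0.2618  0.076 ]] [ 0.4135 -0.239   0.076 ] -9.945586743312447
handle side [[ 0.4159 -0.214   0.072 ]
 [ 0.4066 -0.2634  0.072 ]] [ 0.4113 -0.2387  0.072 ] -10.696429719338568
wells side [[ 0.4335 -0.2228  0.045 ]
 [ 0.402  -0.2166  0.045 ]
 [ 0.3915 -0.2621  0.045 ]]
pegs [[0.5633 0.4054 0.069 ]
 [0.55   0.3048 0.069 ]] [0.5566 0.3551 0.069 ] 0.1014693217278914 -7.536581300977929
deck [[0.6211 0.423  0.05  ]
 [0.6016 0.2747 0.05  ]
 [0.4937 0.2898 0.05  ]
 [0.5119 0.4359 0.05  ]] -7.484712358350066 -7.068246537509808
blue [265.6977 276.8605] 43 [[0.4798 0.1688 0.115 ]]
blue [342.8 266.5] 40 [[0.4834 0.1647 0.106 ]]
purple [270.4    257.8222] 45 [[0.5201 0.1602 0.115 ]]
purple [327.2308 257.9231] 52 [[0.5234 0.159  0.106 ]]
red [261.0789 296.0526] 38 [[0.4393 0.1771 0.115 ]]
red [358.8056 276.5556] 36 [[0.4422 0.1733 0.106 ]]
```

```bash
cat >> h.py <<'E'
def plan(start,targets):
    """start=(x,y,z,yaw) commanded; targets = one pose per call, each reached from the previous one"""
    for g in targets:
        d=np.subtract(g,start); a=np.radians(start[3])
        ex=np.array([np.cos(a),np.sin(a)]); ey=np.array([np.sin(a),-np.cos(a)])
        dy=(d[3]+180)%360-180
        print(g,'slide',np.round([d[:2]@ex/.15,d[:2]@ey/.15,-d[2]/.15],3),'turn',round(-dy/90,3)); start=g
E
python3 - <<'E'
from h import *
plan((.207,-.6424,.2266,-162.135),[(.275,-.508,.2,-132.6),(.344,-.374,.18,-103),(.4125,-.24,.15,-103),(.4125,-.24,.051,-103)])
E
```

```text
(0.275, -0.508, 0.2, -132.6) slide [-0.706  0.714  0.177] turn -0.328
(0.344, -0.374, 0.18, -103) slide [-0.969  0.266  0.133] turn -0.329
(0.4125, -0.24, 0.15, -103) slide [-0.973 -0.244  0.2  ] turn -0.0
(0.4125, -0.24, 0.051, -103) slide [0.   0.   0.66] turn -0.0
```

Request:
send_rows(moves=[{"slide": [-0.141,0.143,0.035],"turn": -0.066,"gripper": 1},{"slide": [-0.282,0.286,0.071],"turn": -0.131,"gripper": 1},{"slide": [-0.424,0.428,0.106],"turn": -0.197,"gripper": 1},{"slide": [-0.565,0.571,0.142],"turn": -0.262,"gripper": 1},{"slide": [-0.706,0.714,0.177],"turn": -0.328,"gripper": 1}])

```text
time_s: 1.42
tcp_pos: [0.2753, -0.5068, 0.1998]
eef_rot: [-180.0, 0.0, -132.3]
contact_force: [0.7, 0.2, -0.2]
gripper_width: 0.0876
gripper_force: 0.0
```

Request:
send_rows(moves=[{"slide": [-0.194,0.053,0.027],"turn": -0.066,"gripper": 1},{"slide": [-0.388,0.106,0.053],"turn": -0.132,"gripper": 1},{"slide": [-0.581,0.16,0.08],"turn": -0.197,"gripper": 1},{"slide": [-0.775,0.213,0.106],"turn": -0.263,"gripper": 1},{"slide": [-0.969,0.266,0.133],"turn": -0.329,"gripper": 1}])

```text
time_s: 1.83
tcp_pos: [0.3445, -0.3728, 0.1802]
eef_rot: [-180.0, -0.0, -102.7]
contact_force: [0.4, -0.2, 0.1]
gripper_width: 0.0873
gripper_force: 0.0
```

Request:
send_rows(moves=[{"slide": [-0.25,-0.06,0.05],"turn": 0,"gripper": 1},{"slide": [-0.5,-0.125,0.1],"turn": 0,"gripper": 1},{"slide": [-0.75,-0.19,0.15],"turn": 0,"gripper": 1},{"slide": [-0.973,-0.244,0.2],"turn": 0,"gripper": 1},{"slide": [-0.973,-0.244,0.2],"turn": 0,"gripper": 1}])

```text
time_s: 2.25
tcp_pos: [0.4143, -0.2361, 0.1493]
eef_rot: [180.0, 0.0, -102.8]
contact_force: [0.2, -0.5, -0.9]
gripper_width: 0.0875
gripper_force: 0.0
```

Run:
```python
from h import *
s=get_state();print(s['time_s'],s['tcp_pos'],s['eef_rot'])
a=cap('side')['img'][...,::-1]
cv2.imwrite('pics/c3.png',cv2.resize(a[130:250,370:530],None,fx=4,fy=4,interpolation=3))
```

```text
2.25 [ 0.41425496 -0.23611217  0.14932817] [ 1.79999611e+02  3.50952393e-02 -1.02783109e+02]
```

View pics/c3.png

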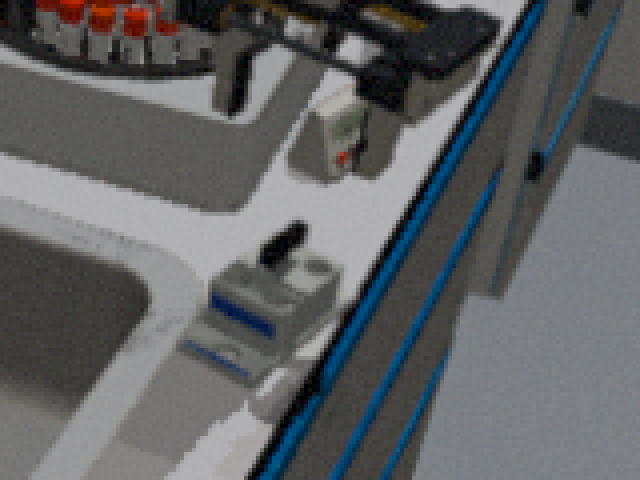

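The side view shows the open fingers above the block, with tips at about crop (235,90) and (370,160). The handle is between them, and a small timer box sits behind at crop (335,150).

Run:
```python
from h import *
c=cap('side'); C=lambda p:(np.array(p,float)+.5)/4-.5+np.array([370,130])
print(ray2z(c,C([[290,165],[330,182],[372,178],[395,160]]),0))
print('tcp now',proj(c,[.4142,-.237,.15])*4-[370*4,130*4])
print(get_state()['tcp_pos'])
```

```text
[[ 0.46550488 -0.43838142  0.        ]
 [ 0.43163292 -0.43222457  0.        ]
 [ 0.4057237  -0.45421385  0.        ]
 [ 0.39788799 -0.48759229  0.        ]]
tcp now [[298.10931937 139.90356841]]
[ 0.41313349 -0.23892851  0.15011549]
```

Request:
send_rows(moves=[{"slide": [0,0,0.2],"turn": 0,"gripper": 1},{"slide": [0,0,0.4],"turn": 0,"gripper": 1},{"slide": [0,0,0.55],"turn": 0,"gripper": 1},{"slide": [0,0,0.65],"turn": 0,"gripper": 1},{"slide": [0,0,0.65],"turn": 0,"gripper": 1}])

```text
time_s: 2.77
tcp_pos: [0.41, -0.2407, 0.05]
eef_rot: [179.7, -0.0, -103.1]
contact_force: [-0.7, 0.5, 0.3]
gripper_width: 0.0876
gripper_force: 0.0
```

Request:
send_rows(moves=[{"slide": [0,0,0],"turn": 0,"gripper": 0},{"slide": [0,0,0],"turn": 0,"gripper": 0},{"slide": [0,0,0],"turn": 0,"gripper": 0},{"slide": [0,0,0],"turn": 0,"gripper": 0},{"slide": [0,0,0],"turn": 0,"gripper": 0}], newtons=40)

```text
time_s: 3.18
tcp_pos: [0.4131, -0.2402, 0.0535]
eef_rot: [-179.9, 0.0, -103.0]
contact_force: [0.2, -0.2, -0.5]
gripper_width: 0.0599
gripper_force: 0.0
```

Request:
send_rows(moves=[{"slide": [0,0,0],"turn": 0,"gripper": 0},{"slide": [0,0,0],"turn": 0,"gripper": 0},{"slide": [0,0,0],"turn": 0,"gripper": 0},{"slide": [0,0,0],"turn": 0,"gripper": 0},{"slide": [0,0,0],"turn": 0,"gripper": 0}])

```text
time_s: 3.6
tcp_pos: [0.4126, -0.24, 0.0526]
eef_rot: [180.0, -0.0, -103.0]
contact_force: [0.9, 0.6, 1.1]
gripper_width: 0.0264
gripper_force: 0.0
```

Run:
```python
from h import *
# commanded now ~ (.4125,-.24,.0525,-103); carry: up, then along to heater at height (block underside >= .13 -> TCP .19), yaw -97.5
plan((.4125,-.24,.0525,-103),[(.4125,-.24,.19,-103),(.445,-.105,.205,-103),(.48,.035,.205,-102),(.515,.175,.205,-100),(.545,.305,.2,-98),(.5566,.355,.15,-97.5)])
```

```text
(0.4125, -0.24, 0.19, -103) slide [ 0.     0.    -0.917] turn -0.0
(0.445, -0.105, 0.205, -103) slide [-0.926 -0.009 -0.1  ] turn -0.0
(0.48, 0.035, 0.205, -102) slide [-0.962 -0.017 -0.   ] turn -0.011
(0.515, 0.175, 0.205, -100) slide [-0.961 -0.034 -0.   ] turn -0.022
(0.545, 0.305, 0.2, -98) slide [-0.888 -0.046  0.033] turn -0.022
(0.5566, 0.355, 0.15, -97.5) slide [-0.341 -0.03   0.333] turn -0.006
```

Request:
send_rows(moves=[{"slide": [0,0,0],"turn": 0,"gripper": 0},{"slide": [0,0,0],"turn": 0,"gripper": 0},{"slide": [0,0,0],"turn": 0,"gripper": 0},{"slide": [0,0,0],"turn": 0,"gripper": 0},{"slide": [0,0,0],"turn": 0,"gripper": 0}])

```text
time_s: 4.02
tcp_pos: [0.4123, -0.24, 0.0524]
eef_rot: [180.0, 0.0, -103.0]
contact_force: [-1.5, -0.1, -1.8]
gripper_width: 0.012
gripper_force: 40.0
```

Request:
send_rows(moves=[{"slide": [0,0,-0.02],"turn": 0,"gripper": 0},{"slide": [0,0,-0.04],"turn": 0,"gripper": 0},{"slide": [0,0,-0.07],"turn": 0,"gripper": 0},{"slide": [0,0,-0.1],"turn": 0,"gripper": 0},{"slide": [0,0,-0.1],"turn": 0,"gripper": 0}])

```text
time_s: 4.43
tcp_pos: [0.4132, -0.2402, 0.0686]
eef_rot: [-179.9, 0.0, -103.0]
contact_force: [0.3, 0.0, -5.1]
gripper_width: 0.0116
gripper_force: 40.0
```

Request:
send_rows(moves=[{"slide": [0,0,-0.12],"turn": 0,"gripper": 0},{"slide": [0,0,-0.32],"turn": 0,"gripper": 0},{"slide": [0,0,-0.55],"turn": 0,"gripper": 0},{"slide": [0,0,-0.72],"turn": 0,"gripper": 0},{"slide": [0,0,-0.82],"turn": 0,"gripper": 0}])

```text
time_s: 4.85
tcp_pos: [0.4137, -0.2404, 0.194]
eef_rot: [-179.7, -0.0, -103.0]
contact_force: [0.4, -0.7, -3.5]
gripper_width: 0.0115
gripper_force: 40.0
```

Request:
send_rows(moves=[{"slide": [-0.12,-0.001,-0.02],"turn": 0,"gripper": 0},{"slide": [-0.3,-0.003,-0.05],"turn": 0,"gripper": 0},{"slide": [-0.5,-0.005,-0.08],"turn": 0,"gripper": 0},{"slide": [-0.72,-0.007,-0.1],"turn": 0,"gripper": 0},{"slide": [-0.926,-0.009,-0.1],"turn": 0,"gripper": 0}])

```text
time_s: 5.27
tcp_pos: [0.4453, -0.1037, 0.2064]
eef_rot: [-179.9, 0.0, -103.0]
contact_force: [1.0, -0.7, -3.6]
gripper_width: 0.0115
gripper_force: 40.0
```

Request:
send_rows(moves=[{"slide": [-0.192,-0.003,0],"turn": -0.002,"gripper": 0},{"slide": [-0.385,-0.007,0],"turn": -0.004,"gripper": 0},{"slide": [-0.577,-0.01,0],"turn": -0.007,"gripper": 0},{"slide": [-0.77,-0.014,0],"turn": -0.009,"gripper": 0},{"slide": [-0.962,-0.017,0],"turn": -0.011,"gripper": 0}])

```text
time_s: 5.68
tcp_pos: [0.4799, 0.0365, 0.2056]
eef_rot: [-180.0, 0.0, -102.0]
contact_force: [1.6, -0.3, -5.0]
gripper_width: 0.0117
gripper_force: 40.0
```

Request:
send_rows(moves=[{"slide": [-0.192,-0.007,0],"turn": -0.004,"gripper": 0},{"slide": [-0.385,-0.014,0],"turn": -0.009,"gripper": 0},{"slide": [-0.577,-0.02,0],"turn": -0.013,"gripper": 0},{"slide": [-0.77,-0.027,0],"turn": -0.018,"gripper": 0},{"slide": [-0.961,-0.034,0],"turn": -0.022,"gripper": 0}])

```text
time_s: 6.1
tcp_pos: [0.5149, 0.1763, 0.2055]
eef_rot: [180.0, 0.0, -100.0]
contact_force: [1.0, -0.6, -4.2]
gripper_width: 0.0118
gripper_force: 40.0
```

Request:
send_rows(moves=[{"slide": [-0.19,-0.009,0],"turn": -0.004,"gripper": 0},{"slide": [-0.38,-0.018,0],"turn": -0.009,"gripper": 0},{"slide": [-0.56,-0.028,0.01],"turn": -0.013,"gripper": 0},{"slide": [-0.74,-0.037,0.02],"turn": -0.018,"gripper": 0},{"slide": [-0.888,-0.046,0.033],"turn": -0.022,"gripper": 0}])

```text
time_s: 6.52
tcp_pos: [0.5451, 0.3067, 0.2002]
eef_rot: [180.0, 0.0, -98.0]
contact_force: [0.8, 0.5, -4.7]
gripper_width: 0.0116
gripper_force: 40.0
```

Request:
send_rows(moves=[{"slide": [-0.12,-0.01,0.07],"turn": -0.002,"gripper": 0},{"slide": [-0.22,-0.02,0.15],"turn": -0.004,"gripper": 0},{"slide": [-0.3,-0.025,0.25],"turn": -0.006,"gripper": 0},{"slide": [-0.341,-0.03,0.3],"turn": -0.006,"gripper": 0},{"slide": [-0.341,-0.03,0.333],"turn": -0.006,"gripper": 0}])

```text
time_s: 6.93
tcp_pos: [0.5561, 0.3551, 0.1483]
eef_rot: [179.9, -0.1, -97.5]
contact_force: [-0.2, -1.0, -4.4]
gripper_width: 0.0117
gripper_force: 40.0
```

Run:
```python
from h import *
import time
for n,roi in [('side',(190,270,350,390)),('top',(110,190,270,310))]:
    c=cap(n,n+'4.png'); x0,y0,x1,y1=roi
    cv2.imwrite('pics/%s4c.png'%n,cv2.resize(c['img'][y0:y1,x0:x1,::-1],None,fx=5,fy=5,interpolation=3))
s=get_state();print(s['time_s'],s['tcp_pos'],s['eef_rot'],s['gripper_width'],s['contact_force'])
```

```text
7.0333 [0.55600171 0.35385173 0.1492098 ] [ 1.79899193e+02 -1.33878261e-01 -9.75325317e+01] 0.011849785366958828 [ 0.15448124 -0.60411041 -4.55971316]
```

View pics/side4c.png

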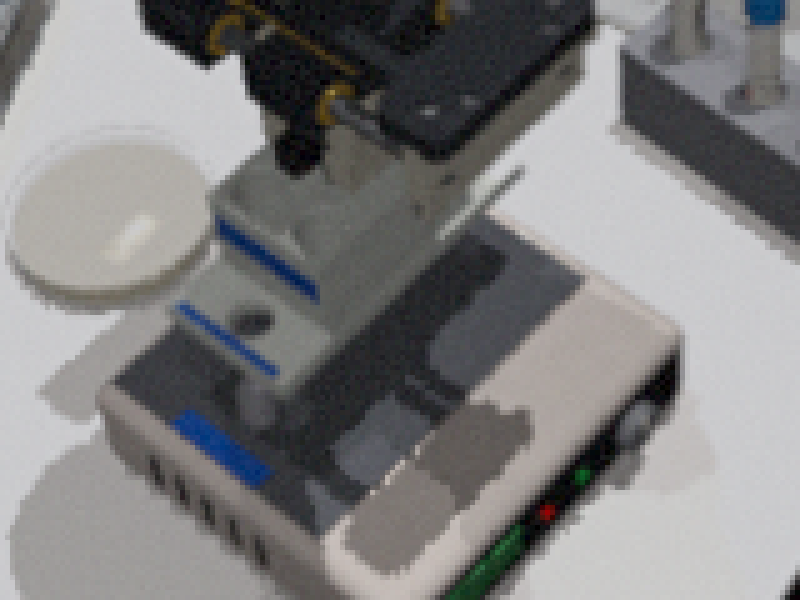

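View pics/top4c.png

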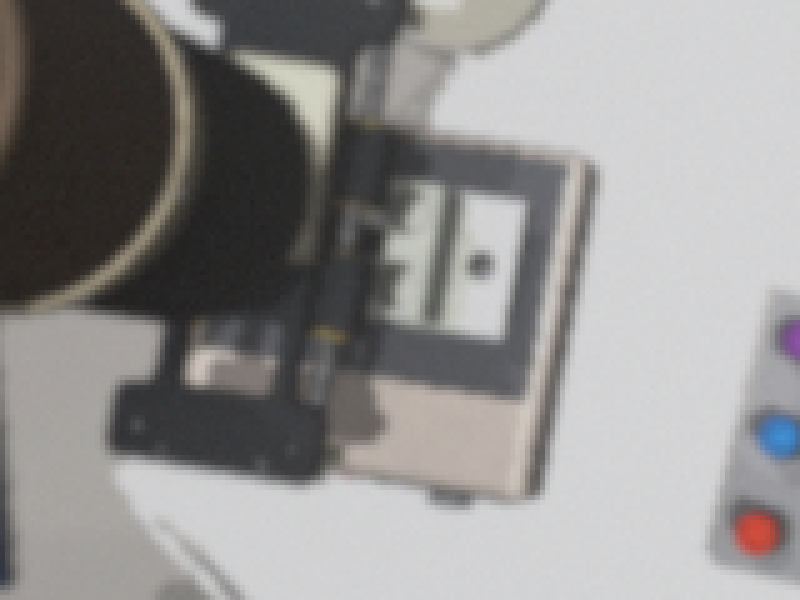

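The side crop shows the held block over the deck, blue end to blue strip, with the large-hole rim at about crop (251,319). The top crop shows the small hole at about (481,264). I'll zoom in on the pegs from the first pictures to compare.

Run:
```python
import cv2
z=lambda f,x,y,w,h:cv2.resize(cv2.imread('pics/'+f)[y:y+h,x:x+w],None,fx=8,fy=8,interpolation=cv2.INTER_CUBIC)
a=z('side1.png',225,325,50,37); b=z('top1.png',155,225,50,37)
c=z('side4.png',225,320,50,37); d=z('top4.png',175,225,50,37)
b2=z('top1.png',165,225,50,37)
cv2.imwrite('pics/c5.png',cv2.vconcat([cv2.hconcat([a,b2]),cv2.hconcat([c,d])]))
```

```text
(no output)
```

View pics/c5.png

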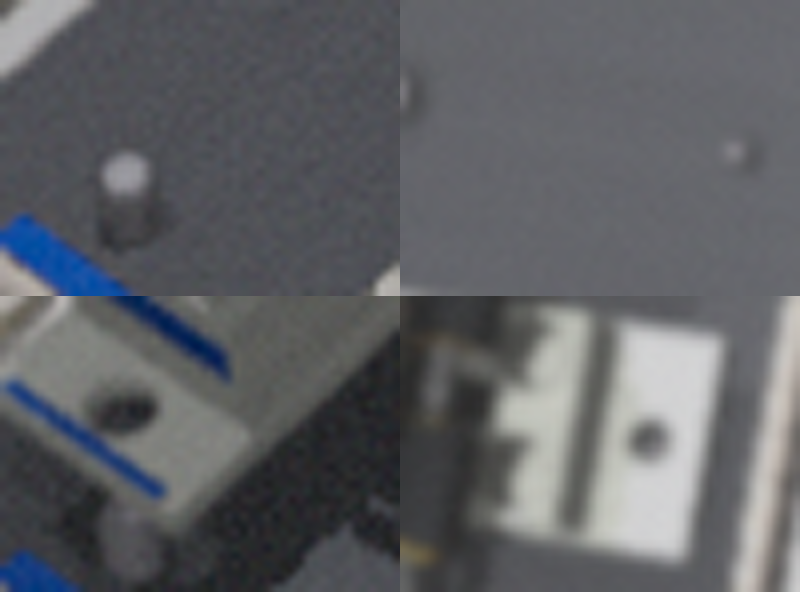

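Run:
```python
from h import *
np.set_printoptions(precision=4,suppress=True)
t=cap('top'); s=cap('side')
C=lambda p,o:(np.array(p,float)+.5)/8-.5+np.array(o)
TK=ray2z(s,C([127,172],[225,325]),.0688)[0]; TN=ray2z(t,C([335,152],[165,225]),.069)[0]
TKt=ray2z(t,C([0,95],[165,225]),.069)[0]; TKt2=ray2z(t,(np.array([133,226])+.5)/4-.5+np.array([130,180]),.069)[0]
H=ray2z(s,C([123,113],[225,320]),.1048)[0]; h=ray2z(t,C([250,144],[175,225]),.1048)[0]
print('thick side',TK,'top',TKt2,'thin top',TN); print('bigH side',H,'small top',h)
for a,b in [(TK,TN),(TKt2,TN),(H,h)]: d=(a-b)[:2];print(np.linalg.norm(d),np.degrees(np.arctan2(d[1],d[0]))-90,((a+b)/2)[:2])
print('err thick',(TK-H)[:2],'thin',(TN-h)[:2])
s=get_state();print(s['tcp_pos'])
# thin peg top and small hole in side views expected
```

```text
thick side [0.5637 0.4075 0.0688] top [0.5633 0.4054 0.069 ] thin top [0.5495 0.3068 0.069 ]
bigH side [0.5614 0.4046 0.1048] small top [0.5492 0.3006 0.1048]
0.10168483644182837 -8.025737282565828 [0.5566 0.3572]
0.09948153142139486 -7.964815983407306 [0.5564 0.3561]
0.1046648218241636 -6.651550191016781 [0.5553 0.3526]
err thick [0.0023 0.0029] thin [0.0002 0.0062]
[0.5568 0.3541 0.1512]
```

Run:
```python
from h import *
plan((.5566,.355,.15,-97.5),[(.558,.3598,.13,-98.3)])
```

```text
(0.558, 0.3598, 0.13, -98.3) slide [-0.033 -0.005  0.133] turn 0.009
```

Request:
send_rows(moves=[{"slide": [-0.015,-0.002,0.04],"turn": 0.004,"gripper": 0},{"slide": [-0.033,-0.005,0.09],"turn": 0.009,"gripper": 0},{"slide": [-0.033,-0.005,0.133],"turn": 0.009,"gripper": 0},{"slide": [-0.033,-0.005,0.133],"turn": 0.009,"gripper": 0},{"slide": [-0.033,-0.005,0.133],"turn": 0.009,"gripper": 0}])

```text
time_s: 7.55
tcp_pos: [0.5577, 0.3592, 0.1299]
eef_rot: [179.9, -0.1, -98.3]
contact_force: [-0.7, 0.1, -3.4]
gripper_width: 0.0112
gripper_force: 40.0
```

Request:
send_rows(moves=[{"slide": [0,0,0],"turn": 0,"gripper": 0},{"slide": [0,0,0],"turn": 0,"gripper": 0},{"slide": [0,0,0],"turn": 0,"gripper": 0},{"slide": [0,0,0],"turn": 0,"gripper": 0},{"slide": [0,0,0],"turn": 0,"gripper": 0}])

```text
time_s: 7.97
tcp_pos: [0.5581, 0.3598, 0.1309]
eef_rot: [-180.0, 0.0, -98.3]
contact_force: [1.0, -0.3, -4.5]
gripper_width: 0.0116
gripper_force: 40.0
```

Run:
```python
from h import *
np.set_printoptions(precision=4,suppress=True)
t=cap('top','top6.png'); s=cap('side','side6.png'); st=get_state(); print(st['time_s'],st['tcp_pos'],st['eef_rot'],st['contact_force'])
zf=st['tcp_pos'][2]-.0525+.008
# predicted pixel where holes' rims should be when aligned (pegs: thick from side, thin from top)
TK=np.array([.5637,.4075,zf]);TN=np.array([.5495,.3068,zf])
z=lambda c,x,y:cv2.resize(c['img'][y:y+37,x:x+50,::-1],None,fx=8,fy=8,interpolation=cv2.INTER_CUBIC)
a,b=z(s,215,325),z(t,180,225)
print('want big in side crop',(proj(s,TK)[0]-[215,325]+.5)*8-.5,'small in top crop',(proj(t,TN)[0]-[180,225]+.5)*8-.5)
cv2.imwrite('pics/c6.png',cv2.hconcat([a,b]))
```

```text
8.0667 [0.5581 0.3598 0.1308] [-179.9952    0.0093  -98.3233] [-0.4207 -0.9052 -4.4118]
want big in side crop [197.2886 126.7649] small in top crop [201.8571 147.4131]
```

View pics/c6.png

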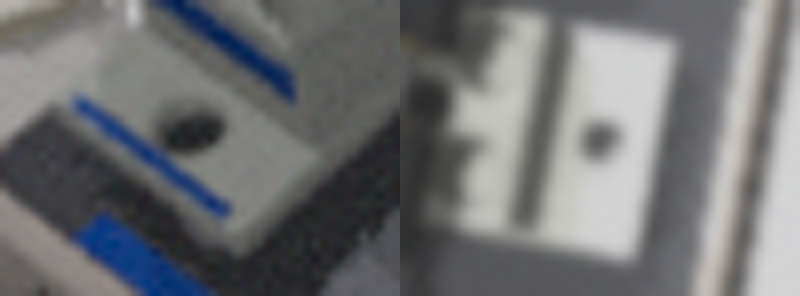

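The large hole is at about (193,126) against a wanted (197,127). The small hole is at about (200,141) against (202,147).

Run:
```python
from h import *
np.set_printoptions(precision=4,suppress=True)
t=cap('top'); s=cap('side'); C=lambda p,o:(np.array(p,float)+.5)/8-.5+np.array(o)
zf=.1308-.0445
H=ray2z(s,C([193,126],[215,325]),zf)[0];h=ray2z(t,C([200,141],[180,225]),zf)[0]
print(H,h,'err',np.array([.5637,.4075])-H[:2],np.array([.5495,.3068])-h[:2]); d=(H-h)[:2]; print(np.linalg.norm(d),np.degrees(np.arctan2(d[1],d[0]))-90)
plan((.558,.3598,.13,-98.3),[(.5572,.3606,.118,-98.3),(.5572,.3606,.112,-98.3)])
```

```text
[0.5647 0.4078 0.0863] [0.5512 0.3074 0.0863] err [-0.001  -0.0003] [-0.0017 -0.0006]
0.10132004471832594 -7.6243695488202405
(0.5572, 0.3606, 0.118, -98.3) slide [-0.005  0.006  0.08 ] turn -0.0
(0.5572, 0.3606, 0.112, -98.3) slide [0.   0.   0.04] turn -0.0
```

Request:
send_rows(moves=[{"slide": [0.004,0.008,0.0],"turn": 0,"gripper": 0},{"slide": [0.004,0.008,0.02],"turn": 0,"gripper": 0},{"slide": [0.004,0.008,0.04],"turn": 0,"gripper": 0},{"slide": [0.004,0.008,0.06],"turn": 0,"gripper": 0},{"slide": [0.004,0.008,0.077],"turn": 0,"gripper": 0}])

```text
time_s: 8.58
tcp_pos: [0.5567, 0.3591, 0.1185]
eef_rot: [180.0, -0.0, -98.3]
contact_force: [-1.0, -0.5, -5.0]
gripper_width: 0.0116
gripper_force: 40.0
```

Request:
send_rows(moves=[{"slide": [0,0,0.01],"turn": 0,"gripper": 0},{"slide": [0,0,0.02],"turn": 0,"gripper": 0},{"slide": [0,0,0.03],"turn": 0,"gripper": 0},{"slide": [0,0,0.03],"turn": 0,"gripper": 0},{"slide": [0,0,0.03],"turn": 0,"gripper": 0}])

```text
time_s: 9.0
tcp_pos: [0.5568, 0.3592, 0.1146]
eef_rot: [180.0, -0.0, -98.3]
contact_force: [-0.6, 0.6, -4.4]
gripper_width: 0.0118
gripper_force: 40.0
```

Request:
send_rows(moves=[{"slide": [0,0,0.015],"turn": 0,"gripper": 0},{"slide": [0,0,0.03],"turn": 0,"gripper": 0},{"slide": [0,0,0.045],"turn": 0,"gripper": 0},{"slide": [0,0,0.06],"turn": 0,"gripper": 0},{"slide": [0,0,0.06],"turn": 0,"gripper": 0}])

```text
time_s: 9.42
tcp_pos: [0.5565, 0.3591, 0.1049]
eef_rot: [180.0, -0.0, -98.3]
contact_force: [-0.9, 0.4, -4.4]
gripper_width: 0.0114
gripper_force: 40.0
```

Request:
send_rows(moves=[{"slide": [0,0,0.006],"turn": 0,"gripper": 0},{"slide": [0,0,0.012],"turn": 0,"gripper": 0},{"slide": [0,0,0.016],"turn": 0,"gripper": 0},{"slide": [0,0,0.02],"turn": 0,"gripper": 0},{"slide": [0,0,0.02],"turn": 0,"gripper": 0}])

```text
time_s: 9.83
tcp_pos: [0.5569, 0.3594, 0.1027]
eef_rot: [-180.0, 0.0, -98.3]
contact_force: [0.5, -0.2, -3.6]
gripper_width: 0.0117
gripper_force: 40.0
```

Request:
send_rows(moves=[{"slide": [0,0,0.005],"turn": 0,"gripper": 0},{"slide": [0,0,0.01],"turn": 0,"gripper": 0},{"slide": [0,0,0.01],"turn": 0,"gripper": 0},{"slide": [0,0,0.01],"turn": 0,"gripper": 0},{"slide": [0,0,0.01],"turn": 0,"gripper": 0}])

```text
time_s: 10.25
tcp_pos: [0.557, 0.3593, 0.1024]
eef_rot: [-180.0, 0.0, -98.3]
contact_force: [-3.1, -2.3, 6.4]
gripper_width: 0.0119
gripper_force: 40.0
```

Request:
send_rows(moves=[{"slide": [0,0,-0.01],"turn": 0,"gripper": 0.5},{"slide": [0,0,-0.01],"turn": 0,"gripper": 0.5},{"slide": [0,0,-0.01],"turn": 0,"gripper": 0.5},{"slide": [0,0,-0.01],"turn": 0,"gripper": 0.5},{"slide": [0,0,-0.01],"turn": 0,"gripper": 0.5}])

```text
time_s: 10.67
tcp_pos: [0.5569, 0.3594, 0.1026]
eef_rot: [-180.0, 0.0, -98.3]
contact_force: [0.0, 0.4, -0.2]
gripper_width: 0.0392
gripper_force: 0.0
```

Request:
send_rows(moves=[{"slide": [0,0,0],"turn": 0,"gripper": 0.5},{"slide": [0,0,-0.1],"turn": 0,"gripper": 0.7},{"slide": [0,0,-0.25],"turn": 0,"gripper": 0.8},{"slide": [0,0,-0.45],"turn": 0,"gripper": 0.8},{"slide": [0,0,-0.65],"turn": 0,"gripper": 0.8}])

```text
time_s: 11.08
tcp_pos: [0.5565, 0.3589, 0.2005]
eef_rot: [179.9, -0.1, -98.3]
contact_force: [1.4, 1.1, 0.4]
gripper_width: 0.0647
gripper_force: 0.0
```

Run:
```python
from h import *
# cmd now (.5567,.3594,.1020+.0975,-98.3). tube at (.480,.168): tool y along stand y (dir 79) -> yaw 169 or -11
plan((.5567,.3594,.1995,-98.3),[(.52,.26,.2,-68),(.485,.185,.2,-38),(.48,.168,.18,-11),(.48,.168,.087,-11)])
s=get_state();print(s['joints'])
```

```text
(0.52, 0.26, 0.2, -68) slide [ 0.691  0.146 -0.003] turn -0.337
(0.485, 0.185, 0.2, -38) slide [ 0.376  0.404 -0.   ] turn -0.333
(0.48, 0.168, 0.18, -11) slide [0.044 0.11  0.133] turn -0.3
(0.48, 0.168, 0.087, -11) slide [0.   0.   0.62] turn -0.0
[ 4.96558653e+01  2.03394244e+01 -3.08908370e+00 -1.09999625e-04
 -6.66752068e+01 -5.79799801e+01]
```

Request:
send_rows(moves=[{"slide": [0.1,0.02,0],"turn": -0.06,"gripper": 0.8},{"slide": [0.24,0.05,0],"turn": -0.13,"gripper": 0.8},{"slide": [0.4,0.085,0],"turn": -0.2,"gripper": 0.8},{"slide": [0.55,0.116,0],"turn": -0.27,"gripper": 0.8},{"slide": [0.691,0.146,0],"turn": -0.337,"gripper": 0.8}])

```text
time_s: 11.5
tcp_pos: [0.5195, 0.2588, 0.2001]
eef_rot: [180.0, 0.0, -67.7]
contact_force: [0.6, -0.0, 0.4]
gripper_width: 0.0702
gripper_force: 0.0
```

Request:
send_rows(moves=[{"slide": [0.075,0.081,0],"turn": -0.067,"gripper": 0.8},{"slide": [0.15,0.162,0],"turn": -0.133,"gripper": 0.8},{"slide": [0.226,0.242,0],"turn": -0.2,"gripper": 0.8},{"slide": [0.3,0.323,0],"turn": -0.266,"gripper": 0.8},{"slide": [0.376,0.404,0],"turn": -0.333,"gripper": 0.8}])

```text
time_s: 11.92
tcp_pos: [0.4847, 0.1842, 0.2002]
eef_rot: [-180.0, -0.0, -37.7]
contact_force: [-0.1, -0.2, -0.6]
gripper_width: 0.0701
gripper_force: 0.0
```

Request:
send_rows(moves=[{"slide": [0.01,0.03,0.0],"turn": -0.067,"gripper": 0.8},{"slide": [0.02,0.06,0.03],"turn": -0.133,"gripper": 0.8},{"slide": [0.03,0.09,0.07],"turn": -0.2,"gripper": 0.8},{"slide": [0.044,0.11,0.1],"turn": -0.266,"gripper": 0.8},{"slide": [0.044,0.11,0.133],"turn": -0.3,"gripper": 0.8}])

```text
time_s: 12.33
tcp_pos: [0.48, 0.1673, 0.1802]
eef_rot: [-180.0, -0.0, -10.7]
contact_force: [0.0, 0.3, -0.4]
gripper_width: 0.0704
gripper_force: 0.0
```

Run:
```python
from h import *
np.set_printoptions(precision=4,suppress=True)
t=cap('top','top7.png'); s=cap('side','side7.png'); st=get_state(); print(st['time_s'],st['tcp_pos'],st['eef_rot'])
z=lambda c,x,y,w,h,f:cv2.resize(c['img'][y:y+h,x:x+w,::-1],None,fx=f,fy=f,interpolation=cv2.INTER_CUBIC)
a=z(s,210,290,80,75,5); b=z(t,145,210,80,75,5); c=z(s,310,220,80,45,5); d=z(t,230,240,80,45,5)
cv2.imwrite('pics/c7.png',cv2.vconcat([cv2.hconcat([a,b]),cv2.hconcat([c,d])]))
for n,q in [('s',s),('t',t)]:
    print(n,'tubeblue',[(np.round(r['location'],4),r['p']) for r in optics.look_for({'s':'side','t':'top'}[n],'tube_blue')[:1]])
    for cx in [(-15.5,-24),(-15.5,24),(15.5,-24),(15.5,24)]:
        P=np.r_[np.array([.5566,.3568])+R.from_euler('z',-7.8,degrees=True).as_matrix()[:2,:2]@np.array(cx)/1000,.095]
        print(cx,P,(proj(q,P)[0]-([210,290] if n=='s' else [145,210])+.5)*5)
```

```text
12.4333 [0.4797 0.1674 0.1796] [179.962    0.0472 -11.0025]
s tubeblue [(array([0.4774, 0.1754, 0.0914]), 0.71)]
(-15.5, -24) [0.538  0.3351 0.095 ] [318.9809 132.8435]
(-15.5, 24) [0.5445 0.3827 0.095 ] [229.4816 214.3286]
(15.5, -24) [0.5687 0.3309 0.095 ] [258.9035  93.0315]
(15.5, 24) [0.5752 0.3785 0.095 ] [169.0839 171.9252]
t tubeblue []
(-15.5, -24) [0.538  0.3351 0.095 ] [231.0513 190.6535]
(-15.5, 24) [0.5445 0.3827 0.095 ] [123.2591 172.487 ]
(15.5, -24) [0.5687 0.3309 0.095 ] [244.083  120.2586]
(15.5, 24) [0.5752 0.3785 0.095 ] [136.5044 102.2939]
```

View pics/c7.png

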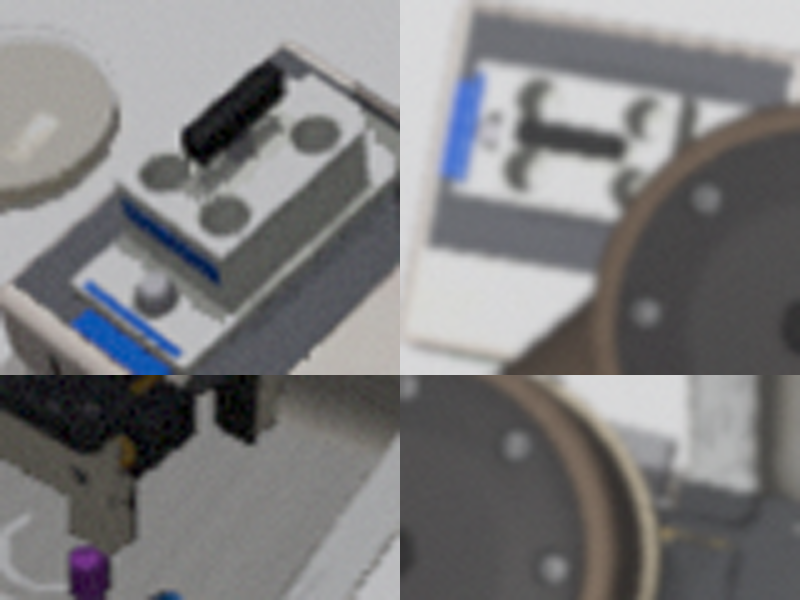

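The block is seated: the thick peg shows through the large hole at crop (155,293). The well rims are at (225,215), (318,133) and (166,173), within about 1 mm of prediction. The gripper is over the blue tube, so I'll grasp it by the cap.

Request:
send_rows(moves=[{"slide": [0,0,0.15],"turn": 0,"gripper": 0.8},{"slide": [0,0,0.3],"turn": 0,"gripper": 0.8},{"slide": [0,0,0.45],"turn": 0,"gripper": 0.8},{"slide": [0,0,0.57],"turn": 0,"gripper": 0.8},{"slide": [0,0,0.62],"turn": 0,"gripper": 0.8}])

```text
time_s: 12.95
tcp_pos: [0.4792, 0.1673, 0.0852]
eef_rot: [179.9, 0.1, -11.1]
contact_force: [-0.4, 0.1, 0.9]
gripper_width: 0.07
gripper_force: 0.0
```

Request:
send_rows(moves=[{"slide": [0,0,0],"turn": 0,"gripper": 0},{"slide": [0,0,0],"turn": 0,"gripper": 0},{"slide": [0,0,0],"turn": 0,"gripper": 0},{"slide": [0,0,0],"turn": 0,"gripper": 0},{"slide": [0,0,0],"turn": 0,"gripper": 0}], newtons=20)

```text
time_s: 13.37
tcp_pos: [0.4807, 0.1683, 0.0883]
eef_rot: [-179.9, -0.1, -11.0]
contact_force: [-0.1, 0.3, 0.2]
gripper_width: 0.0426
gripper_force: 0.0
```

Request:
send_rows(moves=[{"slide": [0,0,0],"turn": 0,"gripper": 0},{"slide": [0,0,0],"turn": 0,"gripper": 0},{"slide": [0,0,0],"turn": 0,"gripper": 0},{"slide": [0,0,0],"turn": 0,"gripper": 0},{"slide": [0,0,0],"turn": 0,"gripper": 0}])

```text
time_s: 13.78
tcp_pos: [0.4802, 0.1679, 0.0873]
eef_rot: [-180.0, -0.0, -11.0]
contact_force: [-0.4, 0.0, 1.4]
gripper_width: 0.0176
gripper_force: 20.0
```

Run:
```python
from h import *
s=get_state();print(s['time_s'],s['tcp_pos'],s['gripper_width'],s['gripper_force'])
# lift straight to .17 (bottom .091), then up to .235 (bottom .156) and over to well1 yaw -8
plan((.48,.168,.087,-11),[(.48,.168,.235,-11),(.503,.245,.235,-10),(.53,.333,.235,-8),(.5447,.3834,.225,-8),(.5447,.3834,.185,-8)])
```

```text
13.7833 [0.48019312 0.1678702  0.08733055] 0.01761406034575868 20.000021159648895
(0.48, 0.168, 0.235, -11) slide [ 0.     0.    -0.987] turn -0.0
(0.503, 0.245, 0.235, -10) slide [ 0.053 -0.533 -0.   ] turn -0.011
(0.53, 0.333, 0.235, -8) slide [ 0.075 -0.609 -0.   ] turn -0.022
(0.5447, 0.3834, 0.225, -8) slide [ 0.05  -0.346  0.067] turn -0.0
(0.5447, 0.3834, 0.185, -8) slide [0.    0.    0.267] turn -0.0
```

Request:
send_rows(moves=[{"slide": [0,0,-0.05],"turn": 0,"gripper": 0},{"slide": [0,0,-0.15],"turn": 0,"gripper": 0},{"slide": [0,0,-0.32],"turn": 0,"gripper": 0},{"slide": [0,0,-0.52],"turn": 0,"gripper": 0},{"slide": [0,0,-0.72],"turn": 0,"gripper": 0}])

```text
time_s: 14.2
tcp_pos: [0.4797, 0.1674, 0.1966]
eef_rot: [179.9, 0.0, -11.0]
contact_force: [0.8, 0.8, -0.3]
gripper_width: 0.0178
gripper_force: 20.0
```

Request:
send_rows(moves=[{"slide": [0,0,-0.12],"turn": 0,"gripper": 0},{"slide": [0,0,-0.22],"turn": 0,"gripper": 0},{"slide": [0,0,-0.267],"turn": 0,"gripper": 0},{"slide": [0,0,-0.267],"turn": 0,"gripper": 0},{"slide": [0,0,-0.267],"turn": 0,"gripper": 0}])

```text
time_s: 14.62
tcp_pos: [0.4798, 0.1677, 0.2349]
eef_rot: [-180.0, 0.0, -11.0]
contact_force: [0.2, -0.2, 0.6]
gripper_width: 0.0179
gripper_force: 20.0
```

Request:
send_rows(moves=[{"slide": [0.008,-0.08,0],"turn": -0.002,"gripper": 0},{"slide": [0.02,-0.2,0],"turn": -0.004,"gripper": 0},{"slide": [0.032,-0.32,0],"turn": -0.007,"gripper": 0},{"slide": [0.043,-0.43,0],"turn": -0.009,"gripper": 0},{"slide": [0.053,-0.533,0],"turn": -0.011,"gripper": 0}])

```text
time_s: 15.03
tcp_pos: [0.5037, 0.2471, 0.2344]
eef_rot: [179.9, 0.0, -10.0]
contact_force: [-0.9, -0.5, 0.3]
gripper_width: 0.0177
gripper_force: 20.0
```

Request:
send_rows(moves=[{"slide": [0.015,-0.122,0],"turn": -0.004,"gripper": 0},{"slide": [0.03,-0.244,0],"turn": -0.009,"gripper": 0},{"slide": [0.045,-0.366,0],"turn": -0.013,"gripper": 0},{"slide": [0.06,-0.488,0],"turn": -0.018,"gripper": 0},{"slide": [0.075,-0.609,0],"turn": -0.022,"gripper": 0}])

```text
time_s: 15.45
tcp_pos: [0.5305, 0.3351, 0.2345]
eef_rot: [180.0, 0.0, -8.0]
contact_force: [-0.6, -0.0, -0.2]
gripper_width: 0.018
gripper_force: 20.0
```

Request:
send_rows(moves=[{"slide": [0.015,-0.11,0],"turn": 0,"gripper": 0},{"slide": [0.03,-0.21,0.02],"turn": 0,"gripper": 0},{"slide": [0.04,-0.29,0.04],"turn": 0,"gripper": 0},{"slide": [0.05,-0.346,0.067],"turn": 0,"gripper": 0},{"slide": [0.05,-0.346,0.067],"turn": 0,"gripper": 0}])

```text
time_s: 15.87
tcp_pos: [0.5447, 0.3844, 0.2231]
eef_rot: [179.9, 0.1, -8.0]
contact_force: [-0.2, -0.2, -0.2]
gripper_width: 0.0174
gripper_force: 20.0
```

Request:
send_rows(moves=[{"slide": [0,0,0.06],"turn": 0,"gripper": 0},{"slide": [0,0,0.12],"turn": 0,"gripper": 0},{"slide": [0,0,0.18],"turn": 0,"gripper": 0},{"slide": [0,0,0.18],"turn": 0,"gripper": 0},{"slide": [0,0,0.18],"turn": 0,"gripper": 0}])

```text
time_s: 16.28
tcp_pos: [0.5446, 0.3822, 0.1975]
eef_rot: [179.9, 0.0, -8.1]
contact_force: [0.4, -0.1, 0.5]
gripper_width: 0.0179
gripper_force: 20.0
```

Run:
```python
from h import *
np.set_printoptions(precision=4,suppress=True)
s=cap('side','side8.png'); st=get_state(); print(st['time_s'],st['tcp_pos'],st['eef_rot'],st['gripper_width'])
p=st['tcp_pos']; x0,y0=190,240
f=lambda P:(proj(s,P)[0]-[x0,y0]+.5)*5-.5
# if centred: cap top +.028 , tube bottom -.079 rel. TCP
print('bottom exp',f(p+[0,0,-.079]),'30mm up',f(p+[0,0,-.05]),'cap bottom',f(p+[0,0,.010]))
print('well1',f([.5447,.3834,.095]), 'per mm x',f(p+[.01,0,-.079])-f(p+[0,0,-.079]),'y',f(p+[0,.01,-.079])-f(p+[0,0,-.079]))
cv2.imwrite('pics/c8.png',cv2.resize(s['img'][y0:y0+120,x0:x0+160,::-1],None,fx=5,fy=5,interpolation=cv2.INTER_CUBIC))
```

```text
16.3333 [0.545  0.3826 0.1982] [179.9827  -0.0035  -8.0705] 0.017766685939210918
bottom exp [321.0211 421.9993] 30mm up [312.2933 370.3912] cap bottom [292.9343 254.9319]
well1 [327.3639 464.9811] per mm x [-22.5397 -11.3942] y [-16.8458  19.4284]
```

View pics/c8.png

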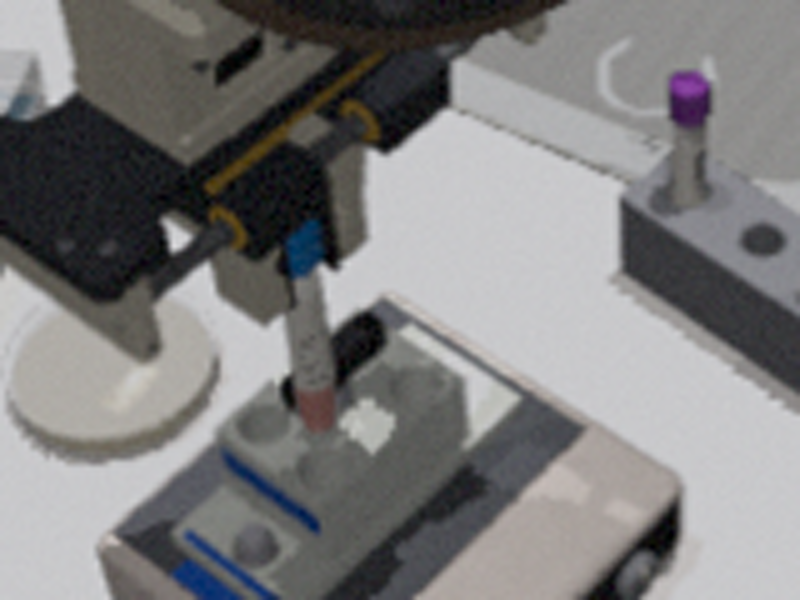

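The tube hangs upright in the grip, with its bottom at about (318,424) and the well1 rim at about (324,465). Both are about 3 px left of prediction, so they are aligned with each other. Lowering.

Request:
send_rows(moves=[{"slide": [0,0,0.04],"turn": 0,"gripper": 0},{"slide": [0,0,0.09],"turn": 0,"gripper": 0},{"slide": [0,0,0.14],"turn": 0,"gripper": 0},{"slide": [0,0,0.19],"turn": 0,"gripper": 0},{"slide": [0,0,0.22],"turn": 0,"gripper": 0}])

```text
time_s: 16.75
tcp_pos: [0.5444, 0.3828, 0.1636]
eef_rot: [179.9, 0.1, -8.1]
contact_force: [-0.5, -0.0, -0.8]
gripper_width: 0.0175
gripper_force: 20.0
```

Request:
send_rows(moves=[{"slide": [0,0,0.04],"turn": 0,"gripper": 0},{"slide": [0,0,0.08],"turn": 0,"gripper": 0},{"slide": [0,0,0.12],"turn": 0,"gripper": 0},{"slide": [0,0,0.15],"turn": 0,"gripper": 0},{"slide": [0,0,0.165],"turn": 0,"gripper": 0}])

```text
time_s: 17.17
tcp_pos: [0.5447, 0.3829, 0.1395]
eef_rot: [180.0, 0.0, -8.1]
contact_force: [0.0, 0.0, 0.1]
gripper_width: 0.0173
gripper_force: 20.0
```

Request:
send_rows(moves=[{"slide": [0,0,0.005],"turn": 0,"gripper": 0},{"slide": [0,0,0.01],"turn": 0,"gripper": 0},{"slide": [0,0,0.015],"turn": 0,"gripper": 0},{"slide": [0,0,0.02],"turn": 0,"gripper": 0},{"slide": [0,0,0.02],"turn": 0,"gripper": 0}])

```text
time_s: 17.58
tcp_pos: [0.5449, 0.3831, 0.1376]
eef_rot: [-180.0, -0.0, -8.1]
contact_force: [0.2, 0.1, 0.5]
gripper_width: 0.0177
gripper_force: 20.0
```

Request:
send_rows(moves=[{"slide": [0,0,0.006],"turn": 0,"gripper": 0},{"slide": [0,0,0.01],"turn": 0,"gripper": 0},{"slide": [0,0,0.01],"turn": 0,"gripper": 0},{"slide": [0,0,0.01],"turn": 0,"gripper": 0},{"slide": [0,0,0.01],"turn": 0,"gripper": 0}])

```text
time_s: 18.0
tcp_pos: [0.5456, 0.3835, 0.1373]
eef_rot: [-179.9, -0.1, -8.0]
contact_force: [-0.5, -0.8, 5.5]
gripper_width: 0.0176
gripper_force: 20.0
```

Contact with the well floor (5.5 N). Release and rise.

Request:
send_rows(moves=[{"slide": [0,0,-0.008],"turn": 0,"gripper": 0.5},{"slide": [0,0,-0.008],"turn": 0,"gripper": 0.5},{"slide": [0,0,-0.008],"turn": 0,"gripper": 0.5},{"slide": [0,0,-0.008],"turn": 0,"gripper": 0.5},{"slide": [0,0,-0.008],"turn": 0,"gripper": 0.5}])

```text
time_s: 18.42
tcp_pos: [0.5448, 0.3831, 0.1369]
eef_rot: [180.0, 0.0, -8.1]
contact_force: [0.0, 0.4, 0.8]
gripper_width: 0.0422
gripper_force: 0.0
```

Request:
send_rows(moves=[{"slide": [0,0,-0.05],"turn": 0,"gripper": 0.6},{"slide": [0,0,-0.2],"turn": 0,"gripper": 0.6},{"slide": [0,0,-0.4],"turn": 0,"gripper": 0.6},{"slide": [0,0,-0.6],"turn": 0,"gripper": 0.6},{"slide": [0,0,-0.75],"turn": 0,"gripper": 0.6}])

```text
time_s: 18.83
tcp_pos: [0.5454, 0.3834, 0.253]
eef_rot: [-179.9, -0.1, -8.0]
contact_force: [0.8, 1.4, 1.0]
gripper_width: 0.0525
gripper_force: 0.0
```

Request:
send_rows(moves=[{"slide": [0,0.1,0],"turn": 0,"gripper": 0.6},{"slide": [0,0.3,0],"turn": 0,"gripper": 0.6},{"slide": [0,0.55,0],"turn": 0,"gripper": 0.6},{"slide": [0,0.8,0],"turn": 0,"gripper": 0.6},{"slide": [0,0.95,0],"turn": 0,"gripper": 0.6}])

```text
time_s: 19.25
tcp_pos: [0.5239, 0.2391, 0.2502]
eef_rot: [-180.0, 0.0, -8.1]
contact_force: [-0.0, -0.3, -0.2]
gripper_width: 0.0529
gripper_force: 0.0
```

Run:
```python
from h import *
np.set_printoptions(precision=4,suppress=True)
st=get_state(); print(st['time_s'],st['tcp_pos'],st['gripper_width'],st['contact_force'])
for n in ['side','top']:
    c=cap(n,n+'9.png')
    for nm,lo,hi in [('blue',(95,130,90),(115,255,255)),('purple',(135,90,60),(160,255,255)),('red',(0,150,120),(12,255,255))]:
        z=(.156 if n=='side' else .165) if nm=='blue' else (.106 if n=='side' else .115)
        roi=(220,230,300,330) if nm=='blue' else (310,240,380,300)
        if n=='top': roi=(145,200,185,260) if nm=='blue' else (250,240,290,310)
        for uv,a in blobs(c,lo,hi,roi,2): print(n,nm,uv,a,ray2z(c,uv,z)[0], 'exp px',proj(c,[.5447,.3834,z])[0] if nm=='blue' else '')
s=cv2.imread('pics/side9.png');cv2.imwrite('pics/c9.png',cv2.resize(s[235:385,200:400],None,fx=4,fy=4,interpolation=cv2.INTER_CUBIC))
```

```text
19.25 [0.5239 0.2391 0.2502] 0.05287544808325556 [-0.0217 -0.2997 -0.1662]
side blue [250.1404 309.5614] 57 [0.5488 0.3816 0.156 ] exp px [251.4358 311.1843]
side purple [327.2    258.9077] 65 [0.5219 0.1616 0.106 ] exp px 
side red [359.  276.5] 34 [0.442 0.173 0.106] exp px 
top purple [272.6667 258.3333] 15 [0.5192 0.1554 0.115 ] exp px 
top red [261.0233 295.8837] 43 [0.4396 0.1773 0.115 ] exp px
```

```bash
python3 -c "
from plant import order
print(order.close_job())"
```

```text
the job is handed in; nothing more can be done
None
```

The block is seated on the heater's pegs, blue end to blue end, the blue-capped tube stands in well1, and the job is handed in at about 19 s of the 61 s; no verdict was shown, and the final check was from blob positions in the last pictures, not by eye.

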